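# Slide the painting panel out over the end of the ledge

### The job

Two bare aluminium painting panels lie flat on the low wooden ledge; push the longer, oblong one straight along the ledge with your fingertips, towards the open end on the robot's left (the end without the stop board), until about 4 cm of it sticks out past the end, so that its edge shows and can be painted. Only push it: never lift or tip it; it must stay lying flat and in line with the ledge. Leave the square panel and the jars and tools around it where they are.

Things in the scene. Friction and masses are not known exactly. Their poses are not given: they have to be found in the camera images.
- long_panel: The panel to push: oblong bare aluminium plate, 70 mm wide (its x), 130 mm long (its y), 5 mm thick, about 0.12 kg, loose, lying flat on the ledge. Origin: centre of its underside. Its y axis points along the ledge towards the open end, to within about 5 degrees at the start. Which of the ledge's two lanes (near the robot or far from it) it lies in varies.
- long_panel_front (a point): Middle of the long panel's leading short edge (the one nearer the open end), on its top face: 65 mm along +y from the panel's origin.
- ledge: Fixed wooden plank riser, 210 mm deep (x), 360 mm long (y), flat top 60 mm above the table; turned up to 14 degrees. Origin: under its centre, at table height. +y points along it to the open end (robot's left); the -y end has a stop board 20 mm above the plank, inner face at y = -168 mm, at least 45 mm from the long panel. The panels' centres start near x = -55 and +55 mm in its frame.
- ledge_end (a point): Middle of the top edge of the ledge's open end: 180 mm along +y from the ledge's origin, 60 mm above the table. Its axes are those of the ledge.
- square_panel: The other panel, to be left alone: square bare aluminium plate, 70 x 70 x 5 mm, loose, lying flat on the ledge in the other lane. Origin: centre of its underside.
- paint_jar: Bystander: capped grey plastic paint jar, 72 mm across, 85 mm tall, on the table beyond the open end. Origin: centre of its underside.
- paint_tin: Bystander: closed steel tin, 68 mm across, 100 mm tall, on the table beyond the stop-board end. Origin: centre of its underside.
- mug: Bystander: white mug, 76 mm across, 85 mm tall, on the table behind the ledge (far from the robot). Origin: centre of its underside.
- dish: Bystander: small white bowl, 80 mm across, 28 mm tall, on the table just beyond the open end. Origin: centre of its underside.
- palette_knife: Bystander: paint scraper (wooden handle, flat blade 65 mm wide), about 160 mm long, lying on the table beyond the stop-board end. Origin: under the tool, near its middle.
There are look-alikes about, which are no part of the job. Leave any pink, purple or yellow look-alike of the long_panel alone.

How it is judged:
By the outcome, as a careful person would: the job done as asked, in the order asked, and still so for the second after the job is handed in, with the robot touching nothing.
It also fails if it takes over 38 s, if anything falls off the work surface, if the arm or the gripper's body presses on something with over 40 N, if the wrist force passes 120 N, or if a joint passes its speed limit or range.

### The arm

A 6-joint arm with a two-finger parallel gripper is mounted at the origin on the work surface. World frame = base frame: x ahead of the robot, y to its left, z up, the work surface at z = 0. Lengths are in mm, angles in rad, forces in N, time in s.
With the tool pointing down it reaches from about 275 to 1000 mm from the base axis. Payload 8.4 kg.
Tool frame: the origin (TCP) lies on the centre line of the jaws, within the pads' length; the fingertips stand 25 mm ahead of it and the grasp point (between the pads) lies 6 mm ahead of it; z points along the fingers, x is the direction in which the jaws open and shut, and the axes are right-handed (so a half turn about z gives the same grasp; the last joint's range is limited). The gripper opens to 85 mm and grips with 20 to 120 N. Pads are 22 mm wide; open, the fingers measure 114 mm over their backs; the gripper's body (76 mm by 85 mm) begins 54 mm behind the grasp point. The pads swing forward as they close: fully open they stand 13 mm farther back than shut.
Start: joints at [-1.191, 0.353, 1.633, -0, 1.155, -0.002], TCP at [232.868, -580, 256.281] pointing down, gripper open.
Joint ranges: [-2.63, 2.63], [-0.92, 2.1], [0.06, 2.66], [-1.3, 4.44], [0, 2.69], [-3.02, 3.02]. Speed limits (rad/s): [2.22, 2.22, 2.79, 3.14, 3.14, 3.14].

### API

Orientations are given as [roll, pitch, yaw] about the fixed x, y, z axes, in that order (R = Rz(yaw) Ry(pitch) Rx(roll)).
In Python, from rig import r gives the robot as it stands. The module is installed in compiled form; this text tells all that it offers.
- The arm moves only by the tool jog_arm, never from a script. Its argument "deltas" is a list of rows, each an object with "gripper": the gripper command: -1 is fully open, 1 is shut, values between are in proportion; "translation": the shift along the world's x, y, z in units of 10 cm (1.0 is 10 cm), a list of three; "dr": the turn, a rotation vector about the world's x, y, z in units of pi/2 rad (1.0 is pi/2 rad), a list of three. In form: [{"gripper": gripper, "translation": [x, y, z], "dr": [wx, wy, wz]}, ...]. A call has 1 to 12 rows; each row shifts and turns the commanded pose from where the row before left it; what a row does not reach is not made up. A row lasts 1/12 s, in which the tool goes at most 41.7 mm and 7.16 degrees, less where a joint would pass 70% of its speed; a pose out of reach is approached as far as the arm can. A call with a number of a shift or a turn outside -1 to 1 is refused whole. A call with a gripper value outside its range is refused whole. The fingers move at their own pace and stop on an object; "squeeze" is the grip in N (left out, the last holds). Time passes only in rows, so rows that do not move let the fingers close. It gives the time, the measured TCP pose, the force and the opening at its end, in the units of the state.
- r.sense(): the state, without advancing time (a new reading comes with each control period).
- r.grab_frame(name): name is "side" or "top"; returns the picture (480x640x3 uint8, blue, green, red); there is no depth.
- r.calibration(name): a dict with "mtx" (3x3 intrinsics, pixels), "k1" (the pictures are not rectified: a ray, as slopes to the right and down, at radius r is drawn at 1 + k1 r^2 times it, then the intrinsics apply), "world_from_camera" (4x4, takes a point from camera to world coordinates). Camera axes: x right, y down, z forward; pixel columns grow to the right and rows downward; lengths in mm; the calibration is good to about 2 mm. A picture is of the moment at which its call begins. calibration takes no time and is no camera call.
- r.sign_off(): hands the job in, once; it reports no verdict.
The state is a dict: "clock": time; "qpos": joint angles; "qvel": joint speeds; "joint_efforts": joint torques, N m; "eef_pos": TCP position; "tcp_rot": TCP orientation; "contact_force": force on the tool from outside, world axes, zero at the start; "wrist_torque": the same for the moment, N m; "opening": opening from 0.0 (shut) to 1.0 (fully open).
Only numpy, scipy, OpenCV 4.12 (cv2) and the standard library are available. Lean on these libraries where they do the work, as an engineer would, in place of code of your own. Each camera call takes 0.05 s, during which the arm holds its last target. There are 200 camera calls.

## Working session

There is one attempt and no reset: what is moved stays moved. The work goes in short steps, Python scripts to look and compute and a tool call to move; the robot and the scene stay as the last step left them, time stands still between calls to the robot, and variables do not carry over. Pictures are saved under pics/ and viewed, about 8 in all and at most 12, crops included, and the job is handed in when it is done.

Besides the shell and the picture viewer there is one more tool, called after "Call:" as name([rows], argument=value, ...), one row to a line, values as JSON. jog_arm: Moves the arm, as the interface text tells. Shifts and turns lie within -1 to 1; 1 stands for 10 cm of shift or pi/2 rad of turn. Its arguments: {"type":"object","properties":{"deltas":{"type":"array"},"squeeze":{"type":"number"}},"required":["deltas"]}

```bash
mkdir -p pics; ls; python3 - <<'E'
from rig import r
import cv2,numpy as np
for n in("top","side"):
    im=r.grab_frame(n); cv2.imwrite(f"pics/{n}0.png",im); c=r.calibration(n); print(n,np.round(c["mtx"],1).tolist(),c["k1"],np.round(c["world_from_camera"],3).tolist())
print(r.sense())
E
```

```text
pics
top [[470.7, 0.0, 323.0], [0.0, 470.7, 237.5], [0.0, 0.0, 1.0]] 0.033803310224682526 [[-0.007, -0.997, 0.081, 421.481], [-1.0, 0.007, 0.002, 40.095], [-0.002, -0.081, -0.997, 1157.489], [0.0, 0.0, 0.0, 1.0]]
side [[497.9, 0.0, 318.0], [0.0, 497.9, 243.6], [0.0, 0.0, 1.0]] -0.12133803287154737 [[-0.927, -0.303, 0.223, 240.755], [-0.376, 0.73, -0.571, 762.821], [0.01, -0.613, -0.79, 1039.143], [0.0, 0.0, 0.0, 1.0]]
{'clock': 0.1, 'qpos': array([-1.19141392e+00,  3.53589057e-01,  1.63407232e+00,  2.68162933e-05,
        1.15520242e+00, -2.41709718e-03]), 'qvel': array([ 0.00117541, -0.00044387, -0.00349997,  0.00094462,  0.0004637 ,
       -0.00073712]), 'joint_efforts': array([-1.27230974e-04, -6.06358194e+01, -3.42821789e+01, -1.06310683e-04,
        4.03302256e-03, -2.80165250e-05]), 'eef_pos': array([ 232.71684694, -579.62252147,  255.62501147]), 'tcp_rot': array([-3.14156506e+00,  1.27108379e-03, -1.18900765e+00]), 'contact_force': array([-0.06935426,  0.11166697, -0.07039622]), 'wrist_torque': array([0.00134293, 0.04751962, 0.04010931]), 'opening': 1.0015301387335667}
```

View pics/top0.png

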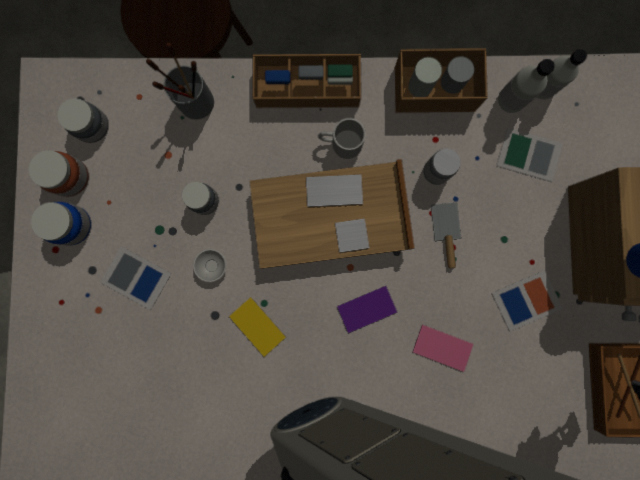

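View pics/side0.png

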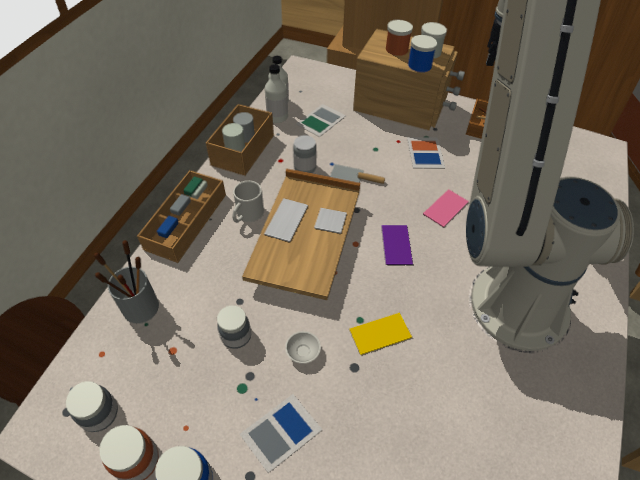

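Top view: the ledge is centred near (332,215), with the stop board at right (405,205) and the open end at left (256,225). Candidates for the long panel:
- bare oblong at top (334,191) / side (286,219)
- bare square at (352,235) / (331,219)
- yellow at (257,327)
- purple at (367,309)
- pink at (443,348)

I choose the bare oblong in the far lane. Next I measure it and check it in a close crop.

```bash
cat > h.py <<'E'
import cv2,numpy as np
from rig import r
def K(n):
    c=r.calibration(n); return np.array(c["mtx"]),c["k1"],np.array(c["world_from_camera"])
def ray(n,p):
    M,k,T=K(n); p=np.atleast_2d(np.float64(p))
    u=cv2.undistortPoints(p[:,None],M,np.array([k,0,0,0.]))[:,0]
    return T[:3,3],np.c_[u,np.ones(len(u))]@T[:3,:3].T
def plane(n,p,z):
    o,d=ray(n,p); return o+d*((z-o[2])/d[:,2])[:,None]
def tri(pt,ps):
    o1,d1=ray("top",pt);o2,d2=ray("side",ps);out=[]
    for a,b in zip(d1,d2):
        s=np.linalg.lstsq(np.c_[a,-b],o2-o1,rcond=None)[0]
        P,Q=o1+a*s[0],o2+b*s[1]; out.append(np.r_[(P+Q)/2,np.linalg.norm(P-Q)])
    return np.array(out)
def panels(n,im,roi):
    """bare grey plates: low saturation and bright, inside the ledge roi; returns largest contours"""
    x0,y0,x1,y1=roi; hsv=cv2.cvtColor(im,cv2.COLOR_BGR2HSV)
    m=np.zeros(im.shape[:2],np.uint8)
    m[y0:y1,x0:x1]=cv2.inRange(hsv,(0,0,110),(180,55,255))[y0:y1,x0:x1]
    cs=cv2.findContours(m,cv2.RETR_EXTERNAL,cv2.CHAIN_APPROX_NONE)[0]
    return sorted([c for c in cs if cv2.contourArea(c)>150],key=cv2.contourArea)[::-1]
def quad(c,n,z):
    w=plane(n,c[:,0].astype(float),z); 
    return cv2.minAreaRect(w[:,:2].astype(np.float32))
def wood(n,im,roi):
    x0,y0,x1,y1=roi; hsv=cv2.cvtColor(im,cv2.COLOR_BGR2HSV)
    m=np.zeros(im.shape[:2],np.uint8)
    m[y0:y1,x0:x1]=cv2.inRange(hsv,(8,75,40),(25,255,255))[y0:y1,x0:x1]
    return m
E
cat > a.py <<'E'
from h import *
T=cv2.imread("pics/top0.png");S=cv2.imread("pics/side0.png")
cs={}
for n,im,roi in(("top",T,(300,170,378,256)),("side",S,(258,195,350,245))):
    for c in panels(n,im,roi)[:3]:
        M=cv2.moments(c); ct=(M['m10']/M['m00'],M['m01']/M['m00']); 
        R=quad(c,n,65); print(n,np.round(ct,1),cv2.contourArea(c),np.round(R[0],1),np.round(R[1],1),round(R[2],1))
        cs.setdefault(n,[]).append(ct)
print(np.round(tri(cs["top"][:2],cs["side"][:2]),1))
a=cv2.resize(T[150:280,240:420],None,fx=4,fy=4,interpolation=cv2.INTER_CUBIC)
cv2.imwrite("pics/cropT.png",a)
a=cv2.resize(S[160:300,235:375],None,fx=4,fy=4,interpolation=cv2.INTER_CUBIC)
cv2.imwrite("pics/cropS.png",a)
E
python3 a.py
```

```text
top [344.9 190.1] 804.5 [623.1  -1.8] [67.9 95. ] 2.5
top [349.5 233.4] 271.5 [511.2 -25. ] [54.4 65.9] 6.3
side [285.9 219.4] 1000.5 [622.4  14.6] [ 70.6 130.7] 2.5
side [330.4 219.8] 521.5 [516.1 -26.7] [70.5 69.9] 8.1
[[631.9 -10.6  29.8   7.1]
 [516.6 -20.   71.7   5.7]]
```

View pics/cropT.png

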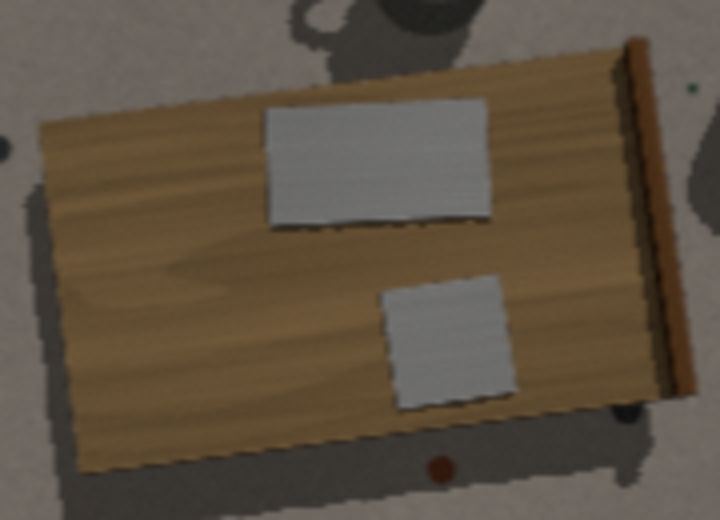

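View pics/cropS.png

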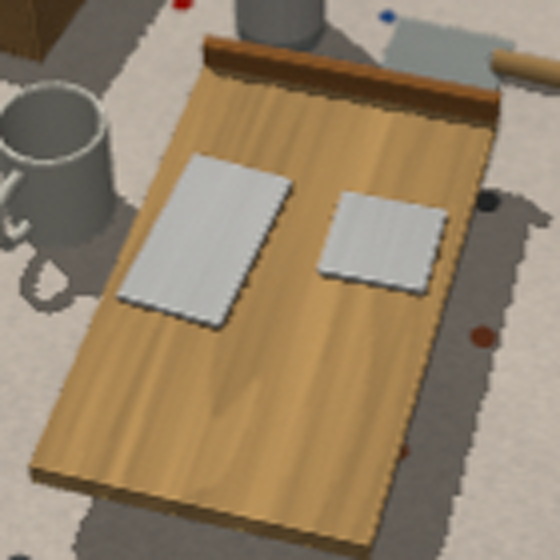

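The crops confirm it: the oblong bare plate is in the far lane and the square one is in the near lane nearer the stop board. The top mask threshold was too high, so I fix that and triangulate the panel corners and ledge corners.

```bash
sed -i 's/(0,0,110)/(0,0,80 if n=="top" else 110)/' h.py; cat > b.py <<'E'
from h import *
T=cv2.imread("pics/top0.png");S=cv2.imread("pics/side0.png")
cen={}
for n,im,roi in(("top",T,(300,170,378,256)),("side",S,(258,195,350,245))):
    for c in panels(n,im,roi)[:2]:
        R=quad(c,n,65); print(n,np.round(R[0],1),np.round(R[1],1),round(R[2],1))
        cen.setdefault(n,[]).append(cv2.minAreaRect(c)[0])
ct=lambda p:(np.array(p)+.5)/4-.5+[240,150]
cs=lambda p:(np.array(p)+.5)/4-.5+[235,160]
pt=ct([(40,123),(80,472),(264,108),(486,99),(491,217),(272,227),(399,409),(516,393)])
ps=cs([(33,467),(369,548),(119,296),(195,155),(291,182),(220,325),(423,291),(445,211)])
print("tri farEnd,nearEnd, long fl,fr,nr,nl, sq nl,nr\n",np.round(tri(pt,ps),1))
for n,p in(("top",pt),("side",ps)):
    print(n,np.round(plane(n,p[:2],60)[:,:2],1).tolist(),np.round(plane(n,p[2:],65)[:,:2],1).tolist())
print("side far/near edge near stop",np.round(plane("side",cs([(205,70),(495,128)]),60),1))
E
python3 b.py
```

```text
top [622.5  15.6] [ 69.4 130.9] 2.1
top [516.1 -24.4] [69.4 70.6] 7.9
side [622.4  14.6] [ 70.6 130.7] 2.5
side [516.1 -26.7] [70.5 69.9] 8.1
tri farEnd,nearEnd, long fl,fr,nr,nl, sq nl,nr
 [[ 6.464e+02  2.142e+02  5.970e+01  2.600e+00]
 [ 4.411e+02  1.900e+02  5.960e+01  1.500e+00]
 [ 6.531e+02  8.170e+01  6.640e+01  2.500e+00]
 [ 6.591e+02 -4.860e+01  6.410e+01  2.000e-01]
 [ 5.896e+02 -5.040e+01  6.460e+01  1.100e+00]
 [ 5.840e+02  7.770e+01  6.550e+01  1.000e-01]
 [ 4.769e+02  4.500e+00  6.630e+01  0.000e+00]
 [ 4.862e+02 -6.320e+01  6.740e+01  1.300e+00]]
top [[647.6, 214.5], [441.8, 190.2]] [[654.6, 82.1], [659.0, -48.5], [589.0, -50.5], [584.0, 77.7], [476.9, 4.4], [485.8, -63.6]]
side [[644.9, 214.2], [440.3, 190.1]] [[652.5, 80.6], [658.6, -47.8], [590.0, -50.0], [584.3, 77.4], [477.2, 3.4], [487.5, -65.1]]
side far/near edge near stop [[ 687.9 -128.1   60. ]
 [ 483.1 -153.1   60. ]]
```

Both views agree (1–2 mm):
- **Ledge:** yaw about +6.8°, open end middle (543.8, 202.1), z≈60.
- **Long panel:** centre (622.5, 15.1), top z≈65, 70x131, yaw about 2.3°. In the ledge frame that is x=56, y=-15.
- **Travel:** 170 mm along (-0.118, 0.993).

I'll push with two partly open fingertips squared to the ledge, which should also align the panel.

Call:
jog_arm([
  {"gripper":0.2,"translation":[0,0.4,0],"dr":[0,0,0]},
  {"gripper":0.2,"translation":[0,0.4,0],"dr":[0,0,0]},
  {"gripper":0.2,"translation":[0,0.4,0],"dr":[0,0,0]},
  {"gripper":0.2,"translation":[0,0.4,0],"dr":[0,0,0]},
  {"gripper":0.2,"translation":[0,0.4,0],"dr":[0,0,0]},
  {"gripper":0.2,"translation":[0,0.4,0],"dr":[0,0,0]},
])

```text
clock: 0.6
eef_pos: [232.3, -338.0, 255.8]
tcp_rot: [3.142, 0.001, -1.19]
contact_force: [1.8, 0.7, 0.2]
opening: 0.398
```

Call:
jog_arm([
  {"gripper":0.2,"translation":[0.33,0.215,0],"dr":[0,0,0.069]},
  {"gripper":0.2,"translation":[0.33,0.215,0],"dr":[0,0,0.069]},
  {"gripper":0.2,"translation":[0.33,0.215,0],"dr":[0,0,0.069]},
  {"gripper":0.2,"translation":[0.33,0.215,0],"dr":[0,0,0.069]},
  {"gripper":0.2,"translation":[0.33,0.215,0],"dr":[0,0,0.069]},
  {"gripper":0.2,"translation":[0.33,0.215,0],"dr":[0,0,0.069]},
  {"gripper":0.2,"translation":[0.33,0.215,0],"dr":[0,0,0.069]},
  {"gripper":0.2,"translation":[0.33,0.215,0],"dr":[0,0,0.069]},
  {"gripper":0.2,"translation":[0.33,0.215,0],"dr":[0,0,0.069]},
  {"gripper":0.2,"translation":[0.33,0.215,0],"dr":[0,0,0.069]},
  {"gripper":0.2,"translation":[0.33,0.215,0],"dr":[0,0,0.069]},
  {"gripper":0.2,"translation":[0.33,0.215,0],"dr":[0,0,0.069]},
])

```text
clock: 1.6
eef_pos: [630.1, -80.5, 255.8]
tcp_rot: [-3.142, 0.001, 0.117]
contact_force: [1.1, -1.1, 0.8]
opening: 0.401
```

Call:
jog_arm([
  {"gripper":0.2,"translation":[0.02,0,-0.3],"dr":[0,0,0]},
  {"gripper":0.2,"translation":[0,0,-0.3],"dr":[0,0,0]},
  {"gripper":0.2,"translation":[0,0,-0.3],"dr":[0,0,0]},
  {"gripper":0.2,"translation":[0,0,-0.3],"dr":[0,0,0]},
  {"gripper":0.2,"translation":[0,0,-0.3],"dr":[0,0,0]},
  {"gripper":0.2,"translation":[0,0,-0.1],"dr":[0,0,0]},
  {"gripper":0.2,"translation":[0,0,0],"dr":[0,0,0]},
  {"gripper":0.2,"translation":[0,0,0],"dr":[0,0,0]},
  {"gripper":0.2,"translation":[0,0,0],"dr":[0,0,0]},
])

```text
clock: 2.35
eef_pos: [632.1, -82.2, 98.1]
tcp_rot: [3.141, -0.002, 0.112]
contact_force: [0.4, 0.3, 0.2]
opening: 0.399
```

```bash
python3 - <<'E'
from h import *
im=r.grab_frame("side"); cv2.imwrite("pics/s1.png",cv2.resize(im[130:320,200:420],None,fx=3,fy=3,interpolation=cv2.INTER_CUBIC))
s=r.sense(); print(s["eef_pos"],s["contact_force"])
E
```

```text
[632.23592121 -82.21560928  98.35364441] [ 0.19623374 -0.08790449  0.02759322]
```

View pics/s1.png

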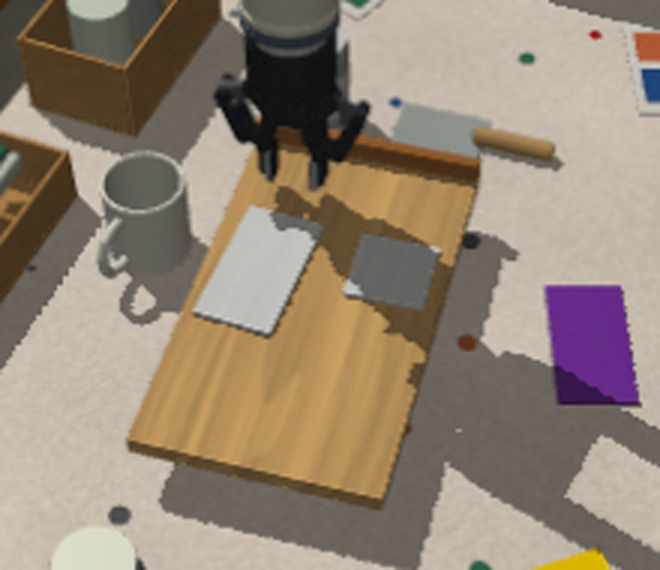

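The crop shows the fingertips between the panel's rear edge and the stop board. I check how high the outer knuckle (crop 228,92) sits and where the mug is.

```bash
python3 - <<'E'
from h import *
o,d=ray("side",[[200+228/3,130+92/3],[200+218/3,130+90/3],[200+268/3,130+178/3],[200+315/3,130+185/3]])
p0=np.array([632.2,-82.2,98.3]); x=np.array([.9935,.114,0])
n=np.cross(x,[0,0,1])
for a in d:
    P=o+a*(((p0-o)@n)/(a@n)); print(np.round(P,1),"s",round((P-p0)@x,1))
print("mug rim",np.round(plane("top",[[348,133],[348,150]],85),1))
E
```

```text
[687.3 -75.9 166.6] s 55.5
[696.3 -74.8 166.6] s 64.5
[655.2 -79.6  70.6] s 23.2
[611.4 -84.6  74.2] s -20.9
mug rim [[752.3 -17.6  85. ]
 [712.1 -17.2  85. ]]
```

Call:
jog_arm([
  {"gripper":0.2,"translation":[0,0.01,-0.1],"dr":[0,0,0.003]},
  {"gripper":0.2,"translation":[0,0,-0.03],"dr":[0,0,0]},
  {"gripper":0.2,"translation":[0,0,0],"dr":[0,0,0]},
  {"gripper":0.2,"translation":[0,0,0],"dr":[0,0,0]},
])

```text
clock: 2.73
eef_pos: [631.5, -81.0, 84.2]
tcp_rot: [3.141, -0.002, 0.116]
contact_force: [-0.2, 0.6, 6.1]
opening: 0.398
```

Knuckles will be well above the mug. The fingertips touch the plank (6 N) at TCP z≈84. I lift 2 mm, which puts the tips at mid-thickness of the plate, and approach.

Call:
jog_arm([
  {"gripper":0.2,"translation":[0,0,0.022],"dr":[0,0,0]},
  {"gripper":0.2,"translation":[0,0,0],"dr":[0,0,0]},
  {"gripper":0.2,"translation":[-0.006,0.05,0],"dr":[0,0,0]},
  {"gripper":0.2,"translation":[-0.006,0.05,0],"dr":[0,0,0]},
  {"gripper":0.2,"translation":[-0.006,0.05,0],"dr":[0,0,0]},
  {"gripper":0.2,"translation":[0,0,0],"dr":[0,0,0]},
])

```text
clock: 3.23
eef_pos: [628.7, -64.8, 85.3]
tcp_rot: [-3.141, 0.001, 0.117]
contact_force: [0.1, -0.1, -0.2]
opening: 0.398
```

Call:
jog_arm([
  {"gripper":0.2,"translation":[-0.006,0.05,0],"dr":[0,0,0]},
  {"gripper":0.2,"translation":[-0.006,0.05,0],"dr":[0,0,0]},
  {"gripper":0.2,"translation":[-0.006,0.05,0],"dr":[0,0,0]},
  {"gripper":0.2,"translation":[-0.006,0.05,0],"dr":[0,0,0]},
  {"gripper":0.2,"translation":[-0.006,0.05,0],"dr":[0,0,0]},
  {"gripper":0.2,"translation":[-0.006,0.05,0],"dr":[0,0,0]},
])

```text
clock: 3.73
eef_pos: [625.4, -35.4, 85.4]
tcp_rot: [3.142, 0.0, 0.116]
contact_force: [0.5, -0.9, 0.2]
opening: 0.399
```

```bash
cat > m.py <<'E'
from h import *
import sys
s=r.sense(); print(np.round(s["eef_pos"],1),np.round(s["contact_force"],1),round(s["clock"],2))
S=r.grab_frame("side");T=r.grab_frame("top")
cv2.imwrite(f"pics/s_{sys.argv[1]}.png",S);cv2.imwrite(f"pics/t_{sys.argv[1]}.png",T)
E=np.array([543.8,202.1]);a=np.radians(6.8);ux=np.array([np.cos(a),np.sin(a)]);uy=np.array([-ux[1],ux[0]])
for n,im,roi in(("side",S,(215,190,350,310)),("top",T,(215,165,378,256))):
    hsv=cv2.cvtColor(im,cv2.COLOR_BGR2HSV); print(n)
    # lit plank/plate: saturation only separates plate (grey) from wood; crop to ledge polygon + 60 mm past end
    M,k,W=K(n); L=np.array([[-104,-160],[104,-160],[104,70],[-104,70]])
    P=np.array([np.r_[E+x*ux+(y-180)*uy if False else E+x*ux+(y if y>0 else y-180)*uy,65] for x,y in L])
    C=np.linalg.inv(W); rv=cv2.Rodrigues(C[:3,:3])[0]
    q=cv2.projectPoints(P,rv,C[:3,3],M,np.array([k,0,0,0.]))[0].reshape(-1,2)
    m=np.zeros(im.shape[:2],np.uint8); cv2.fillConvexPoly(m,q.round().astype(np.int32),255)
    m&=cv2.inRange(hsv,(0,0,70),(180,55,255))
    for c in cv2.findContours(m,cv2.RETR_EXTERNAL,cv2.CHAIN_APPROX_NONE)[0]:
        if cv2.contourArea(c)<150: continue
        R=quad(c,n,65); d=np.array(R[0])-E
        print(" c",np.round(R[0],1),"size",np.round(R[1],1),"ang",round(R[2],1),"ledge xy",round(d@ux,1),round(d@uy+180,1))
E
python3 m.py 2
```

```text
[625.4 -35.4  85.4] [ 0.5 -0.9  0.2] 3.73
side
 c [539.5 238.7] size [210.5  66.5] ang 6.6 ledge xy 0.1 216.8
 c [515.8 -25.1] size [70.9 72.9] ang 8.6 ledge xy -54.7 -42.3
 c [615.2  32.5] size [ 71.  145.6] ang 6.7 ledge xy 50.8 3.2
top
 c [526.7 -61.7] size [114.9 162.9] ang 6.7 ledge xy -48.2 -80.0
 c [539.4 238.4] size [210.6  69.4] ang 6.2 ledge xy -0.1 216.6
 c [614.2  -5.7] size [147.5 226.3] ang 26.2 ledge xy 45.3 -34.7
```

Panel now reads yaw 6.7° against the ledge's 6.8°, and the square hasn't moved. About 144 mm remain. I push 130 mm, then measure.

Call:
jog_arm([
  {"gripper":0.2,"translation":[-0.006,0.05,0],"dr":[0,0,0]},
  {"gripper":0.2,"translation":[-0.006,0.05,0],"dr":[0,0,0]},
  {"gripper":0.2,"translation":[-0.006,0.05,0],"dr":[0,0,0]},
  {"gripper":0.2,"translation":[-0.006,0.05,0],"dr":[0,0,0]},
  {"gripper":0.2,"translation":[-0.006,0.05,0],"dr":[0,0,0]},
  {"gripper":0.2,"translation":[-0.006,0.05,0],"dr":[0,0,0]},
  {"gripper":0.2,"translation":[-0.006,0.05,0],"dr":[0,0,0]},
  {"gripper":0.2,"translation":[-0.006,0.05,0],"dr":[0,0,0]},
  {"gripper":0.2,"translation":[-0.006,0.05,0],"dr":[0,0,0]},
  {"gripper":0.2,"translation":[-0.006,0.05,0],"dr":[0,0,0]},
  {"gripper":0.2,"translation":[-0.006,0.05,0],"dr":[0,0,0]},
  {"gripper":0.2,"translation":[-0.006,0.05,0],"dr":[0,0,0]},
])

```text
clock: 4.83
eef_pos: [618.2, 24.5, 85.5]
tcp_rot: [3.142, -0.0, 0.116]
contact_force: [-0.4, -0.1, -0.0]
opening: 0.401
```

Call:
jog_arm([
  {"gripper":0.2,"translation":[-0.006,0.05,0],"dr":[0,0,0]},
  {"gripper":0.2,"translation":[-0.006,0.05,0],"dr":[0,0,0]},
  {"gripper":0.2,"translation":[-0.006,0.05,0],"dr":[0,0,0]},
  {"gripper":0.2,"translation":[-0.006,0.05,0],"dr":[0,0,0]},
  {"gripper":0.2,"translation":[-0.006,0.05,0],"dr":[0,0,0]},
  {"gripper":0.2,"translation":[-0.006,0.05,0],"dr":[0,0,0]},
  {"gripper":0.2,"translation":[-0.006,0.05,0],"dr":[0,0,0]},
  {"gripper":0.2,"translation":[-0.006,0.05,0],"dr":[0,0,0]},
  {"gripper":0.2,"translation":[-0.006,0.05,0],"dr":[0,0,0]},
  {"gripper":0.2,"translation":[-0.006,0.05,0],"dr":[0,0,0]},
  {"gripper":0.2,"translation":[-0.006,0.05,0],"dr":[0,0,0]},
  {"gripper":0.2,"translation":[-0.006,0.05,0],"dr":[0,0,0]},
])

```text
clock: 5.83
eef_pos: [611.0, 84.5, 85.5]
tcp_rot: [-3.142, 0.0, 0.116]
contact_force: [-0.7, -1.6, 0.3]
opening: 0.4
```

Call:
jog_arm([
  {"gripper":0.2,"translation":[-0.006,0.05,0],"dr":[0,0,0]},
  {"gripper":0.2,"translation":[-0.006,0.05,0],"dr":[0,0,0]},
  {"gripper":0.2,"translation":[0,0,0],"dr":[0,0,0]},
])

```text
clock: 6.08
eef_pos: [609.7, 95.0, 85.5]
tcp_rot: [-3.141, -0.0, 0.117]
contact_force: [-0.7, 0.0, -0.5]
opening: 0.397
```

```bash
python3 m.py 3; python3 -c "
import cv2;im=cv2.imread('pics/s_3.png');cv2.imwrite('pics/c3.png',cv2.resize(im[190:330,200:360],None,fx=4,fy=4,interpolation=cv2.INTER_CUBIC))"
```

```text
[609.7  95.   85.5] [-0.7  0.  -0.5] 6.08
side
 c [547.2 173.5] size [210.6 197.3] ang 6.7 ledge xy 0.0 151.2
 c [515.7 -25.2] size [70.7 72.9] ang 8.6 ledge xy -54.8 -42.3
 c [669.6 -82.5] size [29.3 87.9] ang 6.9 ledge xy 91.2 -117.5
top
 c [554.8 109.9] size [210.7 329.2] ang 6.7 ledge xy -0.0 87.2
```

View pics/c3.png

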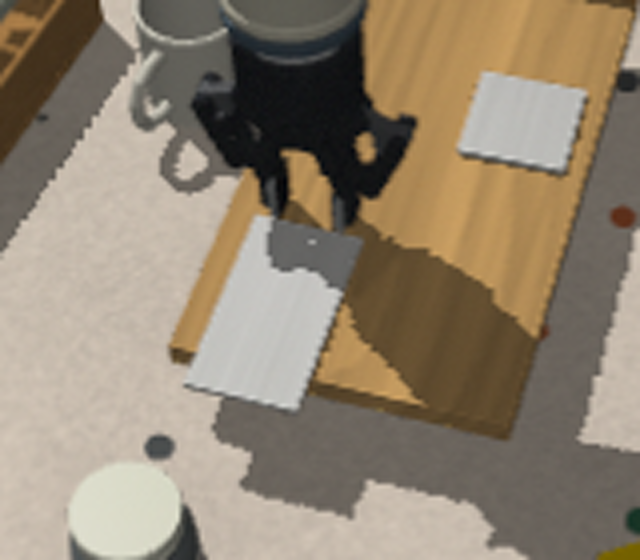

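The crop shows the panel lying flat and straight, overhanging the open end, with front corners at crop (185,384) and (297,407). I compute the overhang.

```bash
cat > o.py <<'E'
from h import *
def o(p,org,f=4):
    E=np.array([543.8,202.1]);a=np.radians(6.8);ux=np.array([np.cos(a),np.sin(a)]);uy=np.array([-ux[1],ux[0]])
    W=plane("side",(np.array(p)+.5)/f-.5+org,65)[:,:2]-E
    print(np.round(np.c_[W@ux,W@uy],1).tolist())
E
python3 - <<'E'
from o import *
o([(185,383),(297,406),(255,216),(361,238)],[200,190])
E
```

```text
[[84.5, 24.9], [16.7, 22.1], [85.5, -102.7], [17.2, -104.2]]
```

Overhang is about 25.5 mm (front corners give 23.5, rear corners 26.5, TCP 27). I push 14 mm more, back off and rise.

Call:
jog_arm([
  {"gripper":0.2,"translation":[-0.006,0.05,0],"dr":[0,0,0]},
  {"gripper":0.2,"translation":[-0.006,0.05,0],"dr":[0,0,0]},
  {"gripper":0.2,"translation":[-0.005,0.04,0],"dr":[0,0,0]},
  {"gripper":0.2,"translation":[0,0,0],"dr":[0,0,0]},
  {"gripper":0.2,"translation":[0,0,0],"dr":[0,0,0]},
])

```text
clock: 6.6
eef_pos: [608.1, 108.4, 85.5]
tcp_rot: [-3.142, -0.0, 0.117]
contact_force: [0.1, -0.5, 0.7]
opening: 0.4
```

Call:
jog_arm([
  {"gripper":0.2,"translation":[0.012,-0.1,0],"dr":[0,0,0]},
  {"gripper":0.2,"translation":[0.024,-0.2,0],"dr":[0,0,0]},
  {"gripper":0.2,"translation":[0,0,0.2],"dr":[0,0,0]},
  {"gripper":0.2,"translation":[0,0,0.3],"dr":[0,0,0]},
  {"gripper":0.2,"translation":[0,0,0.3],"dr":[0,0,0]},
  {"gripper":0.2,"translation":[0,-0.3,0.2],"dr":[0,0,0]},
  {"gripper":0.2,"translation":[0,-0.35,0.1],"dr":[0,0,0]},
  {"gripper":0.2,"translation":[0,-0.35,0],"dr":[0,0,0]},
  {"gripper":0.2,"translation":[0,-0.35,0],"dr":[0,0,0]},
  {"gripper":0.2,"translation":[0,-0.35,0],"dr":[0,0,0]},
  {"gripper":0.2,"translation":[0,0,0],"dr":[0,0,0]},
])

```text
clock: 7.52
eef_pos: [611.5, -98.2, 195.8]
tcp_rot: [3.139, -0.0, 0.113]
contact_force: [-0.3, -0.1, -0.3]
opening: 0.404
```

```bash
python3 m.py 4; python3 -c "
import cv2,numpy as np;a=cv2.imread('pics/s_4.png')[190:330,200:360];b=cv2.imread('pics/t_4.png')[150:290,210:420]
f=lambda x:cv2.resize(x,None,fx=4,fy=4,interpolation=cv2.INTER_CUBIC)
cv2.imwrite('pics/c4.png',f(a));cv2.imwrite('pics/ct4.png',cv2.resize(b,None,fx=3.5,fy=3.5,interpolation=cv2.INTER_CUBIC))"
```

```text
[611.5 -98.2 195.8] [-0.3 -0.1 -0.3] 7.52
side
 c [545.1 191.9] size [210.6 160.4] ang 6.7 ledge xy 0.0 169.7
 c [515.9 -25.1] size [69.9 72.9] ang 8.9 ledge xy -54.6 -42.3
top
 c [ 494.3 -122. ] size [36.3 50.5] ang 6.7 ledge xy -87.5 -136.0
 c [517.6  -5.7] size [61.2 34. ] ang 7.6 ledge xy -50.6 -23.3
 c [544.3 193.1] size [210.5 160.4] ang 6.2 ledge xy -0.6 171.0
 c [ 579.3 -109.9] size [ 68.7 218.4] ang 82.9 ledge xy -1.7 -134.0
```

View pics/c4.png

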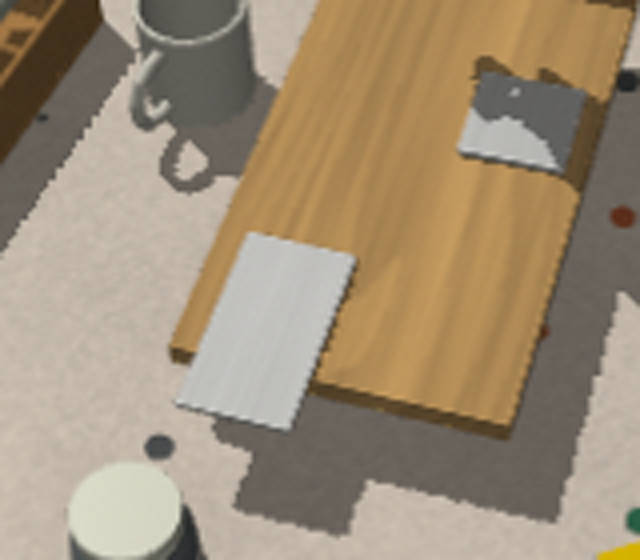

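View pics/ct4.png

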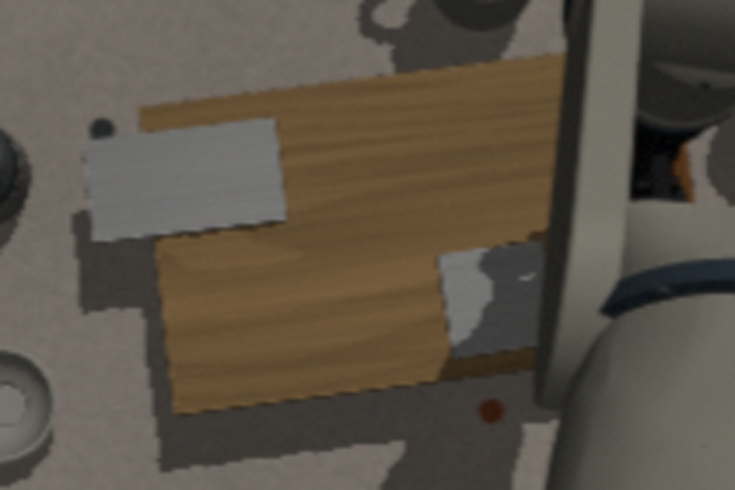

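Both crops show the panel flat and in line, overhanging the open end. Corners in the side crop: (177,403), (290,429), (249,233), (356,257). In the top crop: (88,140), (95,240), (274,119), (286,218).

```bash
python3 - <<'E'
from o import *
import o as O
o([(177,403),(290,429),(249,233),(356,257)],[200,190])
E=np.array([543.8,202.1]);a=np.radians(6.8);ux=np.array([np.cos(a),np.sin(a)]);uy=np.array([-ux[1],ux[0]])
g=lambda p:(np.array(p)+.5)/3.5-.5+[210,150]
W=plane("top",g([(88,140),(95,240),(274,119),(286,218)]),65)[:,:2]-E; print("top",np.round(np.c_[W@ux,W@uy],1).tolist())
W=plane("top",g([(140,106),(174,413)]),60)[:,:2]-E; print("end corners",np.round(np.c_[W@ux,W@uy],1).tolist())
pt=g([(88,140),(95,240),(274,119),(286,218)])
ps=(np.array([(177,403),(290,429),(249,233),(356,257)])+.5)/4-.5+[200,190]
print(np.round(tri(pt,ps),1).tolist())
E
```

```text
[[84.2, 39.1], [15.7, 38.0], [84.7, -89.2], [15.8, -89.5]]
top [[85.9, 36.4], [18.3, 39.2], [84.5, -89.0], [17.0, -88.9]]
end corners [[105.6, -0.1], [-102.6, 0.8]]
[[624.9, 248.9, 61.1, 1.2], [555.8, 242.6, 66.3, 2.7], [638.2, 123.8, 65.3, 0.2], [570.5, 115.6, 65.6, 1.3]]
```

Front edge measures 38–39 mm past the end; rear edge plus the 130 mm length gives about 41. The panel is flat at z≈65 and in line within about 1°, the square reads the same as before the push, and the arm is clear. I hand it in.

```bash
python3 -c "
from rig import r
print(r.sign_off())"
```

```text
the job is handed in; nothing more can be done
None
```

I pushed the oblong bare panel (far lane) along the ledge with two partly open fingertips, squared to the ledge and about 1 mm above the plank. Then I backed off, rose clear and handed in at about 7.6 s.

**Last checks, from both cameras:**
- **Overhang:** about 40 mm past the open end. The views disagreed slightly: corner readings along the front edge gave 36–39 mm, while the rear edge plus the 130 mm length gave about 41 mm.
- **Alignment:** in line with the ledge to about 1°. It started about 4.5° off and squared up against the fingers.
- **Flatness:** the corners triangulate to 65–66 mm height. One front corner read 61 mm, which I put down to picking its pixel on a blurred edge.
- **Square panel:** within 1 mm of its starting place. I measured only this bystander; the mug, jar and dish showed only partly in the last crops, and the tin and scraper were not re-checked.
- **Force:** the highest reading at the end of any move was about 6 N, from a deliberate touch on the plank to find its height.

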